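# Wedge the screen off its rests

## Robot

A 6-joint arm with a two-finger parallel gripper is mounted at the origin on the work surface. World frame = base frame: x ahead of the robot, y to its left, z up, the work surface at z = 0. Lengths are in mm, angles in rad, forces in N, time in s.
With the tool pointing down it reaches from about 325 to 900 mm from the base axis. Payload 6.1 kg.
Tool frame: the origin (TCP) lies between the finger pads; the fingertips stand 17 mm ahead of it and the grasp point (between the pads) lies 2 mm behind it; z points along the fingers, y is the direction in which the jaws open and shut (so a half turn about z gives the same grasp; the last joint's range is limited). The gripper opens to 85 mm and grips with 20 to 120 N. Pads are 22 mm wide; open, the fingers measure 114 mm over their backs; the gripper's body (76 mm by 85 mm) begins 54 mm behind the grasp point. The pads swing forward as they close: fully open they stand 13 mm farther back than shut.
Start: joints at [-0.126, 0.22, 1.526, -0, 1.395, -0.126], TCP at [624.993, -0.003, 248.3] pointing down, gripper open.
Joint ranges: [-2.98, 2.98], [-0.91, 2.08], [0.09, 2.57], [-1.24, 4.39], [0.2, 2.65], [-2.68, 2.68]. Speed limits (rad/s): [2.57, 2.57, 3.01, 3.14, 3.14, 3.14].

## Interface

Orientations are given as [roll, pitch, yaw] about the fixed x, y, z axes, in that order (R = Rz(yaw) Ry(pitch) Rx(roll)).
In Python, from workcell import robot gives the robot as it stands.
- The arm moves only by the tool arm_command, never from a script. Its argument "steps" is a list of rows, each an object of numbers: "claw": the finger opening in mm, from 0 to 85.4; "tx", "ty", "tz": the shift along the tool's x, y, z in mm; "rx", "ry", "rz": the turn, a rotation vector about the tool's x, y, z in degrees. A call has 1 to 10 rows; each row is the pose to reach, as a shift and turn from the pose commanded when the call began, along the tool's axes at that moment; what a row does not reach only later rows make up. A row lasts 1/12 s, in which the tool goes at most 41.7 mm and 7.16 degrees, less where a joint would pass 70% of its speed; a pose out of reach is approached as far as the arm can. A call with a gripper value outside its range is refused whole. The fingers move at their own pace and stop on an object; "grip_force" is the grip in N (left out, the last holds). Time passes only in rows, so rows that repeat a pose let the fingers close. It gives the time, the measured TCP pose, the force and the opening at its end, in the units of the state.
- robot.sense(): the state, without advancing time (a new reading comes with each control period).
- robot.capture(name): name is "scene" or "side" or "wrist"; returns a dict with "image" (480x640x3 uint8, red, green, blue), "K" (3x3 intrinsics, pixels), "world_to_cam" (4x4, takes a point from world to camera coordinates); the wrist camera has in their place "tool_from_camera" (4x4, takes a point from camera to tool coordinates, whose origin is the TCP and whose axes are the flange's). Camera axes: x right, y down, z forward; pixel columns grow to the right and rows downward; lengths in mm; the calibration is good to about 2 mm. A picture is of the moment at which its call begins: read the wrist's pose just before it. There is no depth.
- robot.close_job(): hands the job in, once; it reports no verdict.
The state is a dict: "time_s": time; "joint_pos": joint angles; "joint_vel": joint speeds; "joint_efforts": joint torques, N m; "tool_pos": TCP position; "eef_rot": TCP orientation; "contact_force": force on the tool from outside, world axes, zero at the start; "moment": the same for the moment, N m; "opening": finger opening in mm.
Only numpy, scipy, OpenCV 4.12 (cv2) and the standard library are available. Lean on these libraries where they do the work, as an engineer would, in place of code of your own. Each camera call takes 0.05 s, during which the arm holds its last target.

## Task

Take the wooden wedge by its fin, lay it on the arm of the press base and push its thin end under the middle of the printing screen's near rail until that rail has just lifted off its rest pads, with a gap of about 4 mm. Lift the screen with the wedge alone: do not touch the screen, and leave the tub, the tape roll and the other wooden block where they are. Finish while still gripping the wedge by its fin and holding it in place under the rail: do not let go.

Things in the scene. Friction and masses are not known exactly. Their poses are not given: they have to be found in the camera images.
- wedge: Wooden wedge 150 mm long, 50 wide, 0.13 to 0.21 kg, flat on the table left or right of the base. Origin on its underside below the fin's middle; x points to the thin nose (112 mm ahead; at the start within 30 degrees of straight away from the robot), z up. Top slopes from 4 mm thick at the nose to 18 mm thick 84 mm behind it (1 in 6), then stays 18 mm thick to the back end.
- wedge_fin (a point): Middle of the top of the wedge's upright fin, 62 mm above the underside, right over the wedge's origin. The fin is 46 mm long along the wedge's x, 18 mm thick across, and stands 44 mm above the flat rear part: grip it across its thickness from above.
- wedge_nose (a point): Middle of the wedge's thin end, on the underside; axes as wedge.
- base: Fixed level aluminium press base, top 18 mm above the table. Origin at table height, right below the near lower edge of the screen's near rail, at its middle; x points away from the robot along the base, z up. From the origin 210 mm towards the robot it is a bare flat arm 130 mm wide on which the wedge slides; beyond it a pallet 280 mm wide under the screen.
- pad_left (a point): Middle of the top of the left (+y) of two rubber rest pads, 28 mm square, 8 mm high above the base's top, under the near rail's two ends, 120 mm either side of its middle. Between the pads the gap under the resting rail is 8 mm high and free.
- screen: Printing screen: aluminium frame 262 mm long, 280 wide, rails 32 mm wide, 34 high, mesh across the bottom, 0.56 to 1.12 kg, hinged to the base at its far lower edge; the near rail rises freely and falls back. Origin at the middle of the near rail's near lower edge, 26 mm above the table at rest (rail top 60 mm), 30 mm when the work is done; x away from the robot, z up.
- rail_top (a point): Middle of the near top edge of the near rail, 34 mm above the screen's origin. The wedge first touches the rail's lower edge when the nose is 24 mm past it; each further 6 mm of push lifts the rail 1 mm. Pushing takes roughly 5 to 15 N.
- block: A plain wooden block, 110 x 50 mm, 18 mm thick all along, with the same fin as the wedge (top 62 mm) but no slope; not to be used. Origin under its middle, x along its length. Starts on the table on the other side of the base from the wedge.
- tub: Closed white ink tub, 76 mm across, 85 mm high; origin under its middle. Stays where it is.
- tape: Roll of tape lying flat, 90 mm across, 40 mm high; origin under its middle. Stays where it is.

How it is judged:
By the outcome, as a careful person would: the job done as asked, in the order asked, and still so for the second after the job is handed in, while the arm keeps its last pose, push and grip.
It also fails if it takes over 48 s, if anything falls off the work surface, if the arm or the gripper's body presses on something with over 40 N, if the wrist force passes 120 N, or if a joint passes its speed limit or range.

## Working session

There is one attempt and no reset: what is moved stays moved. The work goes in short steps, Python scripts to look and compute and a tool call to move; the robot and the scene stay as the last step left them, time stands still between calls to the robot, and variables do not carry over. Pictures are saved under pics/ and viewed, and the job is handed in when it is done.

Besides the shell and the picture viewer there is one more tool, called after ">>>" as name([rows], argument=value, ...), one row to a line, values as JSON. arm_command: Moves the arm, as the interface text tells. Its arguments: {"type":"object","properties":{"steps":{"type":"array","items":{"type":"object","properties":{"claw":{"type":"number"},"tx":{"type":"number"},"ty":{"type":"number"},"tz":{"type":"number"},"rx":{"type":"number"},"ry":{"type":"number"},"rz":{"type":"number"}}}},"grip_force":{"type":"number"}},"required":["steps"]}

```bash
mkdir -p pics; ls; cat > h.py <<'E'
import numpy as np, cv2
from workcell import robot
from scipy.spatial.transform import Rotation as R
def snap(n,f):
    c=robot.capture(n); cv2.imwrite('pics/'+f,c['image'][:,:,::-1]); 
    np.savez('pics/'+f[:-4]+'.npz',**{k:np.array(v) for k,v in c.items()}); return c
def ray(c,uv,s=None):
    K=np.array(c['K']); d=np.linalg.inv(K)@np.array([uv[0],uv[1],1.])
    T=np.linalg.inv(np.array(c['world_to_cam']))
    return T[:3,3],T[:3,:3]@d
def onz(c,uv,z):
    o,d=ray(c,uv); t=(z-o[2])/d[2]; return o+t*d
def proj(c,p):
    W=np.array(c['world_to_cam']);q=np.array(c['K'])@(W[:3,:3]@np.array(p)+W[:3,3]);return q[:2]/q[2]
E
python3 - <<'E'
from h import *
print(robot.sense())
for n in ['scene','side','wrist']:
    c=snap(n,n+'0.png'); print(n,[ (k,np.round(v,3).tolist()) for k,v in c.items() if k!='image'])
E
```

```text
pics
{'time_s': 0.0, 'joint_pos': array([-1.26073417e-01,  2.21215696e-01,  1.52762089e+00,  1.68507385e-05,
        1.39464351e+00, -1.26100703e-01]), 'joint_vel': array([-0.00018073,  0.00073337,  0.00110823, -0.00156695, -0.00093426,
       -0.00213685]), 'joint_efforts': array([-5.06932320e-04, -4.96913910e+01, -3.89390445e+01, -4.46828235e-04,
        1.12446505e-02,  2.49123751e-06]), 'tool_pos': array([6.24442843e+02, 8.87034886e-02, 2.47200465e+02]), 'eef_rot': array([-3.13972228e+00, -2.53829977e-04,  1.57082041e+00]), 'contact_force': array([-0.93296004, -0.70421248,  0.14808169]), 'moment': array([0.06564589, 0.01685735, 0.00306214]), 'opening': 85.48217308104456}
scene [('K', [[493.145, 0.0, 318.711], [0.0, 493.145, 235.963], [0.0, 0.0, 1.0]]), ('world_to_cam', [[0.866, 0.5, -0.0, -498.749], [0.422, -0.732, -0.535, -180.264], [-0.268, 0.464, -0.845, 1345.677], [0.0, 0.0, 0.0, 1.0]])]
side [('K', [[449.183, 0.0, 325.301], [0.0, 449.183, 234.467], [0.0, 0.0, 1.0]]), ('world_to_cam', [[0.999, -0.042, -0.012, -566.051], [-0.032, -0.514, -0.857, 105.133], [0.03, 0.857, -0.515, 1060.018], [0.0, 0.0, 0.0, 1.0]])]
wrist [('K', [[381.104, 0.0, 322.028], [0.0, 381.104, 239.507], [0.0, 0.0, 1.0]]), ('tool_from_camera', [[0.0, -0.966, -0.26, 66.838], [1.0, 0.0, 0.0, -0.75], [-0.0, -0.26, 0.966, -124.623], [0.0, 0.0, 0.0, 1.0]])]
```

View pics/scene0.png

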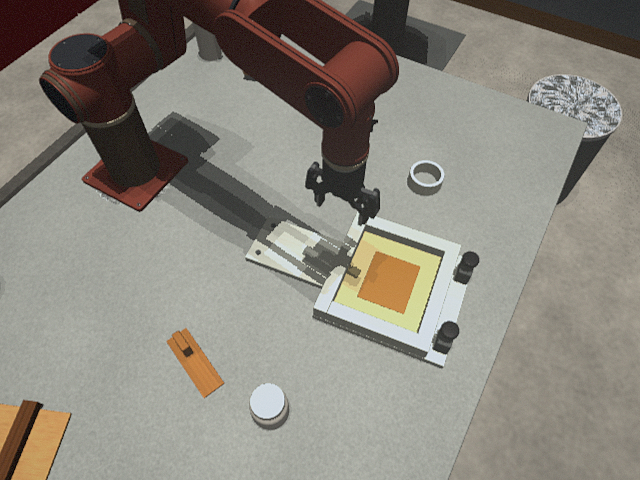

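View pics/side0.png

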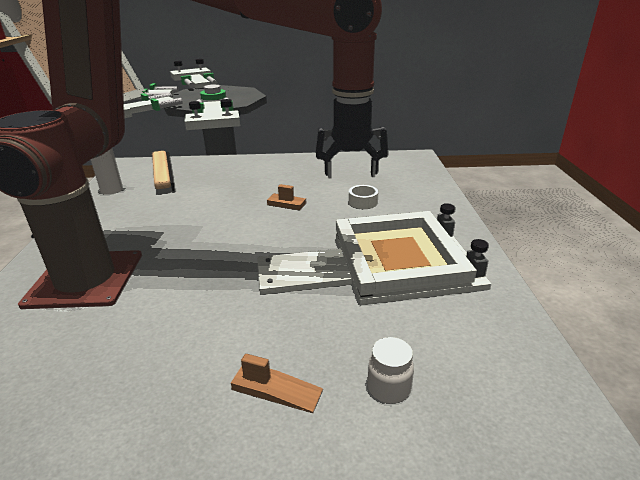

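View pics/wrist0.png

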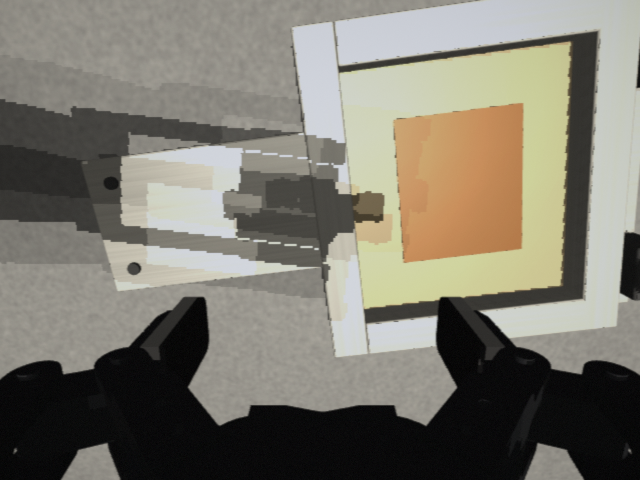

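```bash
python3 - <<'E'
from h import *
for n,b in [('scene',(140,310,240,410)),('side',(215,340,335,420))]:
    c=dict(np.load(f'pics/{n}0.npz')); 
    for uv in [((195,362),(277,383))[n=='side'],((268,405),(390,385))[n=='side']]: print(n,onz(c,uv,18).round(1))
    im=c['image'][b[1]:b[3],b[0]:b[2],::-1]
    cv2.imwrite(f'pics/crop_{n}.png',cv2.resize(im,None,fx=6,fy=6,interpolation=cv2.INTER_CUBIC))
    print(im.shape)
E
```

```text
scene [ 475.5 -349.1   18. ]
scene [ 657.4 -346.1   18. ]
(100, 100, 3)
side [ 469.5 -348.    18. ]
side [ 661.1 -362.4   18. ]
(80, 120, 3)
```

```bash
python3 - <<'E'
from h import *
for n,b in [('scene',(235,180,475,370)),('side',(250,190,500,310))]:
    c=dict(np.load(f'pics/{n}0.npz')); 
    im=c['image'][b[1]:b[3],b[0]:b[2],::-1]
    cv2.imwrite(f'pics/cropb_{n}.png',cv2.resize(im,None,fx=3,fy=3,interpolation=cv2.INTER_CUBIC))
E
```

```text
(no output)
```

View pics/crop_scene.png

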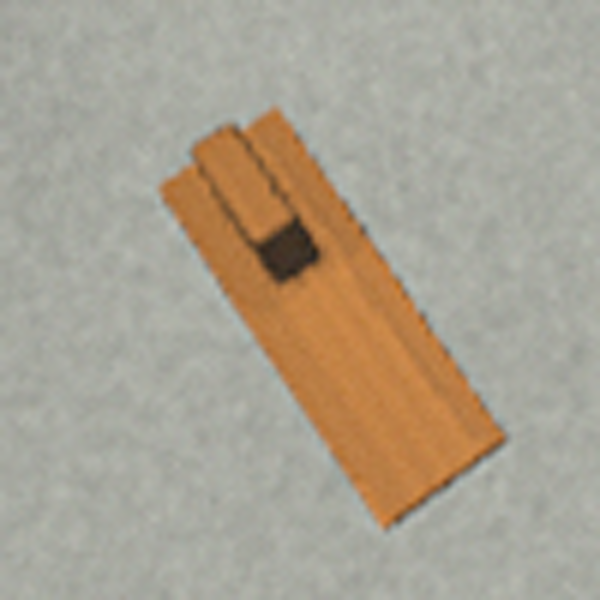

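View pics/crop_side.png

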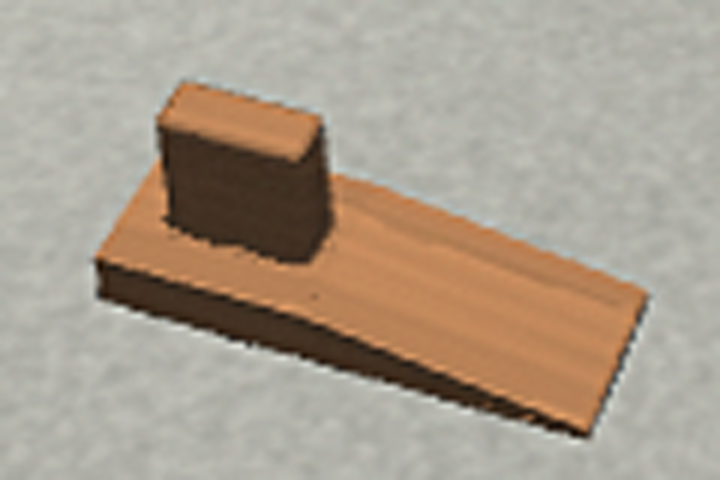

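View pics/cropb_scene.png

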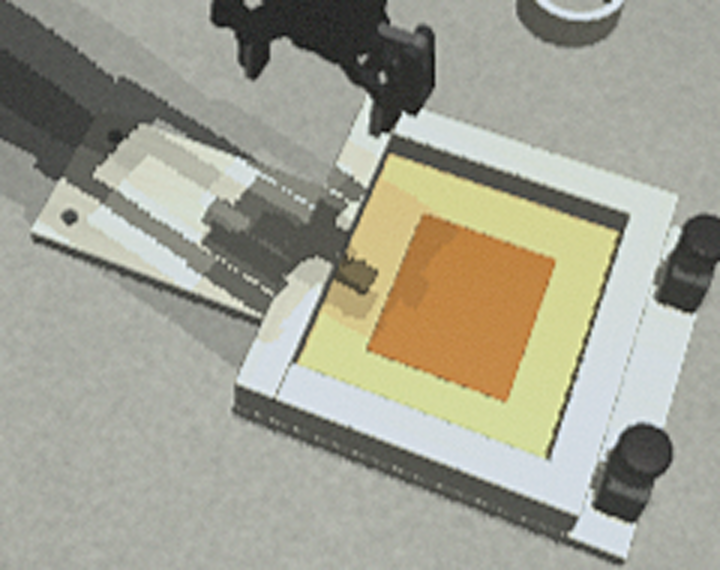

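View pics/cropb_side.png

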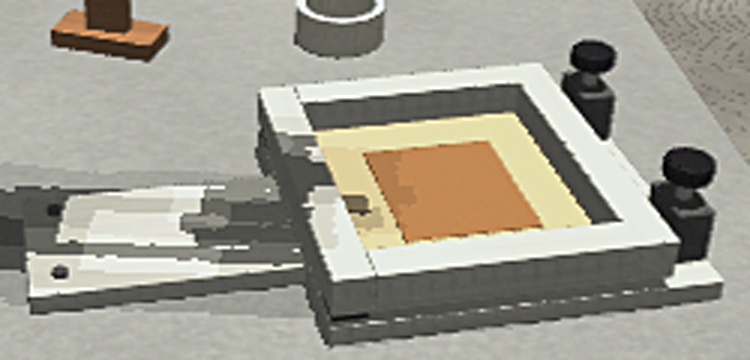

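```bash
python3 - <<'E'
from h import *
def pts(n,crop,s,L,z):
    c=dict(np.load(f'pics/{n}0.npz'))
    for uv in L:
        u=((uv[0]+.5)/s-.5+crop[0],(uv[1]+.5)/s-.5+crop[1]); print(n,uv,z,onz(c,u,z).round(1))
pts('scene',(140,310),6,[(232,122),(192,155),(296,218),(258,246)],62)
pts('scene',(140,310),6,[(276,107),(160,187)],18)
pts('scene',(140,310),6,[(504,437),(385,527)],4)
pts('side',(215,340),6,[(185,80),(160,122),(322,118),(300,160)],62)
pts('side',(215,340),6,[(648,296),(588,436)],4)
pts('side',(215,340),6,[(97,260)],18)
print('screen')
pts('scene',(235,180),3,[(368,95),(235,388),(575,515),(678,195)],60)
pts('scene',(235,180),3,[(32,237)],18)
pts('side',(250,190),3,[(258,88),(330,280),(678,242),(540,64)],60)
pts('side',(250,190),3,[(27,288)],18)
E
```

```text
scene (232, 122) 62 [ 419.9 -318.7   62. ]
scene (192, 155) 62 [ 415.5 -335.2   62. ]
scene (296, 218) 62 [ 460.8 -335.2   62. ]
scene (258, 246) 62 [ 455.8 -349.5   62. ]
scene (276, 107) 18 [ 410.  -297.6   18. ]
scene (160, 187) 18 [ 392.8 -342.7   18. ]
scene (504, 437) 4 [ 548.8 -351.8    4. ]
scene (385, 527) 4 [ 531.6 -397.3    4. ]
side (185, 80) 62 [ 417.2 -318.7   62. ]
side (160, 122) 62 [ 411.9 -334.3   62. ]
side (322, 118) 62 [ 457.2 -335.3   62. ]
side (300, 160) 62 [ 452.1 -350.4   62. ]
side (648, 296) 4 [ 547.  -352.8    4. ]
side (588, 436) 4 [ 529.  -398.9    4. ]
side (97, 260) 18 [ 390.4 -343.7   18. ]
screen
scene (368, 95) 60 [603.6 139.6  60. ]
scene (235, 388) 60 [ 640.  -135.9   60. ]
scene (575, 515) 60 [ 888.6 -100.9   60. ]
scene (678, 195) 60 [855.8 175.6  60. ]
scene (32, 237) 18 [424.9 -88.5  18. ]
side (258, 88) 60 [600.6 145.7  60. ]
side (330, 280) 60 [ 633.4 -131.6   60. ]
side (678, 242) 60 [ 887.8 -101.3   60. ]
side (540, 64) 60 [854.7 173.7  60. ]
side (27, 288) 18 [415.1 -73.2  18. ]
```

```bash
cat >> h.py <<'E'
def wr(c,s):
    T=np.eye(4); T[:3,:3]=R.from_euler('xyz',s['eef_rot']).as_matrix(); T[:3,3]=s['tool_pos']
    c['world_to_cam']=np.linalg.inv(T@np.array(c['tool_from_camera'])); return c
E
python3 - <<'E'
from h import *
c=dict(np.load('pics/wrist0.npz'))
wr(c,dict(eef_rot=[-3.1397,-.00025,1.5708],tool_pos=[624.44,.09,247.2]))
for uv in [(292,28),(335,357),(618,326)]: print(onz(c,uv,60).round(1))
for uv in [(83,160),(118,291),(322,266),(303,133)]: print(onz(c,uv,18).round(1))
im=c['image'][:,:,::-1]; cv2.imwrite('pics/w1.png',cv2.resize(im[0:380,60:400],None,fx=2,fy=1.5))
cv2.imwrite('pics/w2.png',cv2.resize(im[230:380,270:420],None,fx=4,fy=4))
E
```

```text
[601.3 144.6  60. ]
[ 635.5 -129.2   60. ]
[890.2 -97.4  60. ]
[405.6  46.7  18. ]
[419.7 -81.5  18. ]
[623.4 -55.   18. ]
[606.4  70.5  18. ]
```

View pics/w2.png

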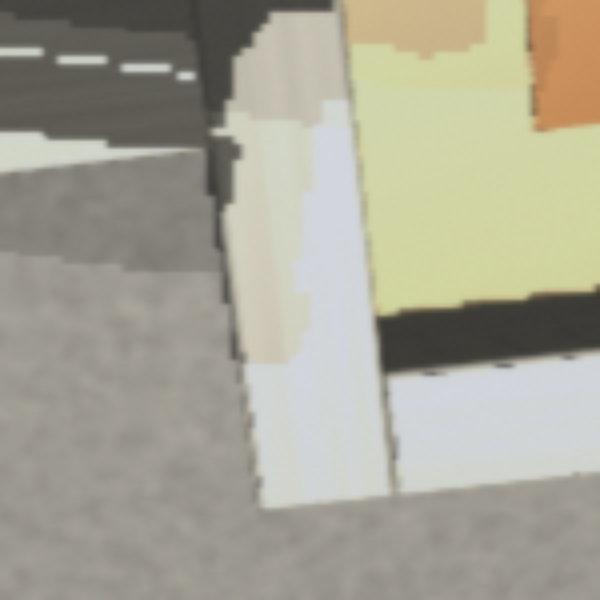

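View pics/w1.png

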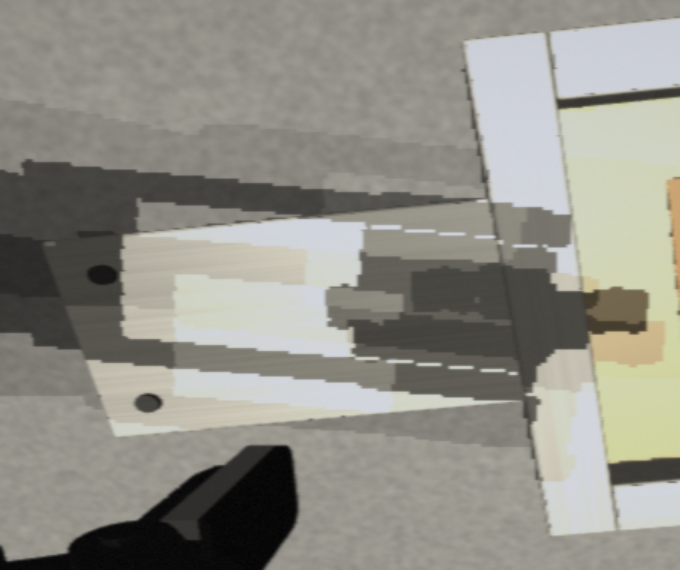

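>>> arm_command([
  {"tx": -335,"ty": -189,"tz": 60,"rz": 60},
  {"tx": -335,"ty": -189,"tz": 60,"rz": 60},
  {"tx": -335,"ty": -189,"tz": 60,"rz": 60},
  {"tx": -335,"ty": -189,"tz": 60,"rz": 60},
  {"tx": -335,"ty": -189,"tz": 60,"rz": 60},
  {"tx": -335,"ty": -189,"tz": 60,"rz": 60},
  {"tx": -335,"ty": -189,"tz": 60,"rz": 60},
  {"tx": -335,"ty": -189,"tz": 60,"rz": 60},
  {"tx": -335,"ty": -189,"tz": 60,"rz": 60},
  {"tx": -335,"ty": -189,"tz": 60,"rz": 60},
])

```text
invalid input at $.steps[0]: expected keys claw, tx, ty, tz, rx, ry, rz
```

>>> arm_command([
  {"claw": 85,"tx": -335,"ty": -189,"tz": 60,"rx": 0,"ry": 0,"rz": 60},
  {"claw": 85,"tx": -335,"ty": -189,"tz": 60,"rx": 0,"ry": 0,"rz": 60},
  {"claw": 85,"tx": -335,"ty": -189,"tz": 60,"rx": 0,"ry": 0,"rz": 60},
  {"claw": 85,"tx": -335,"ty": -189,"tz": 60,"rx": 0,"ry": 0,"rz": 60},
  {"claw": 85,"tx": -335,"ty": -189,"tz": 60,"rx": 0,"ry": 0,"rz": 60},
  {"claw": 85,"tx": -335,"ty": -189,"tz": 60,"rx": 0,"ry": 0,"rz": 60},
  {"claw": 85,"tx": -335,"ty": -189,"tz": 60,"rx": 0,"ry": 0,"rz": 60},
  {"claw": 85,"tx": -335,"ty": -189,"tz": 60,"rx": 0,"ry": 0,"rz": 60},
  {"claw": 85,"tx": -335,"ty": -189,"tz": 60,"rx": 0,"ry": 0,"rz": 60},
  {"claw": 85,"tx": -335,"ty": -189,"tz": 60,"rx": 0,"ry": 0,"rz": 60},
])

```text
time_s: 0.98
tool_pos: [432.8, -338.7, 187.1]
eef_rot: [-3.141, 0.002, 0.517]
contact_force: [0.2, 0.5, -0.1]
opening: 85.1
```

>>> arm_command([
  {"claw": 85,"tx": 0,"ty": 0,"tz": 0,"rx": 0,"ry": 0,"rz": 51.3},
  {"claw": 85,"tx": 0,"ty": 0,"tz": 0,"rx": 0,"ry": 0,"rz": 51.3},
  {"claw": 85,"tx": 0,"ty": 0,"tz": 0,"rx": 0,"ry": 0,"rz": 51.3},
  {"claw": 85,"tx": 0,"ty": 0,"tz": 0,"rx": 0,"ry": 0,"rz": 51.3},
  {"claw": 85,"tx": 0,"ty": 0,"tz": 0,"rx": 0,"ry": 0,"rz": 51.3},
  {"claw": 85,"tx": 0,"ty": 0,"tz": 0,"rx": 0,"ry": 0,"rz": 51.3},
  {"claw": 85,"tx": 0,"ty": 0,"tz": 0,"rx": 0,"ry": 0,"rz": 51.3},
  {"claw": 85,"tx": 0,"ty": 0,"tz": 0,"rx": 0,"ry": 0,"rz": 51.3},
  {"claw": 85,"tx": 0,"ty": 0,"tz": 0,"rx": 0,"ry": 0,"rz": 51.3},
  {"claw": 85,"tx": 0,"ty": 0,"tz": 0,"rx": 0,"ry": 0,"rz": 51.3},
])

```text
time_s: 1.82
tool_pos: [435.9, -334.9, 188.1]
eef_rot: [-3.141, 0.0, -0.368]
contact_force: [0.3, -0.4, 0.1]
opening: 85.1
```

```bash
python3 - <<'E'
from h import *
s=robot.sense(); print(s); c=snap('wrist','wa.png'); np.save('pics/wa_s.npy',s,allow_pickle=True)
E
```

```text
{'time_s': 1.8167, 'joint_pos': array([-7.98581257e-01,  9.26849165e-02,  1.78595842e+00, -1.32490316e-06,
        1.26323895e+00,  1.14058152e+00]), 'joint_vel': array([ 0.00122105, -0.00097114, -0.00134705,  0.00137438, -0.0007862 ,
        0.00612206]), 'joint_efforts': array([-7.46577251e-03, -4.17301977e+01, -3.71905696e+01, -2.46247409e-04,
        3.00387110e-03,  9.25574242e-02]), 'tool_pos': array([ 435.92141967, -334.91777387,  188.13953178]), 'eef_rot': array([-3.14147300e+00,  2.63769774e-04, -3.68366035e-01]), 'contact_force': array([ 0.31850905, -0.44113352,  0.14043941]), 'moment': array([ 0.0016318 , -0.02170789, -0.07640284]), 'opening': 85.14134347170948}
```

View pics/wa.png

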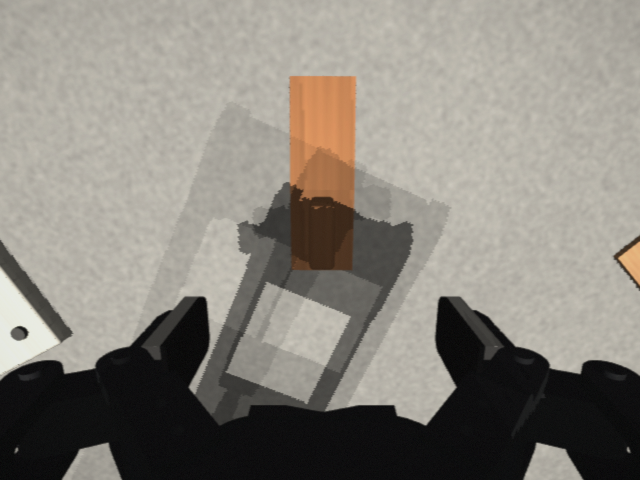

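```bash
python3 - <<'E'
from h import *
c=dict(np.load('pics/wa.npz')); s=np.load('pics/wa_s.npy',allow_pickle=True).item(); wr(c,s)
n=[onz(c,u,4) for u in [(289.5,76),(356,76)]]; m=np.mean(n,0); d=n[0]-n[1]
print(n,m,np.linalg.norm(d),np.degrees(np.arctan2(-d[0],d[1])))
a=np.radians(-21.2); print('fin',m[:2]-112*np.array([np.cos(a),np.sin(a)]))
b=[onz(c,u,z) for z in(18,62) for u in [(292,269),(352,269)]];print(b)
im=c['image'][60:280,260:390,::-1]; cv2.imwrite('pics/wac.png',np.clip(cv2.resize(im,None,fx=4,fy=2.7).astype(float)*2,0,255).astype('uint8'))
E
```

```text
[array([ 546.59960962, -350.32590264,    4.        ]), array([ 528.59773486, -396.98963443,    4.        ])] [ 537.59867224 -373.65776854    4.        ] 50.01571111930361 -21.095553171856885
fin [ 433.1784065  -333.15581669]
[array([ 408.00951622, -296.77878131,   18.        ]), array([ 390.35843813, -342.57272103,   18.        ]), array([ 421.21074686, -305.82788294,   62.        ]), array([ 406.19463329, -344.7856733 ,   62.        ])]
```

View pics/wac.png

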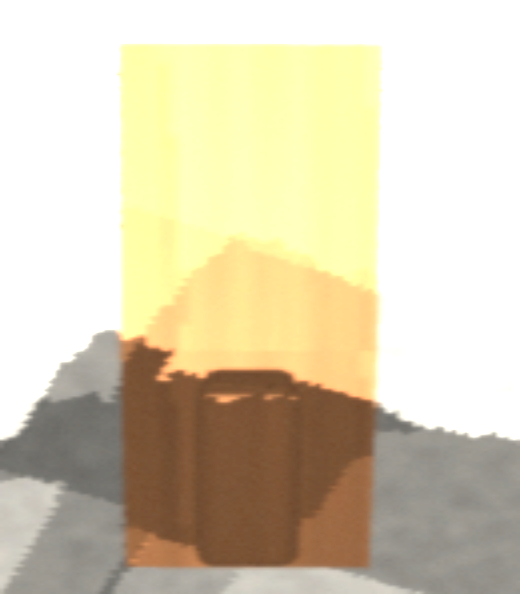

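>>> arm_command([
  {"claw": 85,"tx": -1,"ty": 0,"tz": 40,"rx": 0,"ry": 0,"rz": 0},
  {"claw": 85,"tx": -1,"ty": 0,"tz": 80,"rx": 0,"ry": 0,"rz": 0},
  {"claw": 85,"tx": -1,"ty": 0,"tz": 110,"rx": 0,"ry": 0,"rz": 0},
  {"claw": 70,"tx": -1,"ty": 0,"tz": 130,"rx": 0,"ry": 0,"rz": 0},
  {"claw": 60,"tx": -1,"ty": 0,"tz": 140,"rx": 0,"ry": 0,"rz": 0},
  {"claw": 50,"tx": -1,"ty": 0,"tz": 146,"rx": 0,"ry": 0,"rz": 0},
  {"claw": 40,"tx": -1,"ty": 0,"tz": 146,"rx": 0,"ry": 0,"rz": 0},
  {"claw": 30,"tx": -1,"ty": 0,"tz": 146,"rx": 0,"ry": 0,"rz": 0},
  {"claw": 30,"tx": -1,"ty": 0,"tz": 146,"rx": 0,"ry": 0,"rz": 0},
  {"claw": 30,"tx": -1,"ty": 0,"tz": 146,"rx": 0,"ry": 0,"rz": 0},
], grip_force=80)

```text
time_s: 2.7
tool_pos: [436.1, -335.6, 44.1]
eef_rot: [3.14, -0.003, -0.372]
contact_force: [1.6, -0.9, 0.6]
opening: 30.0
```

>>> arm_command([
  {"claw": 22,"tx": 0,"ty": 0,"tz": 0,"rx": 0,"ry": 0,"rz": 0},
  {"claw": 18,"tx": 0,"ty": 0,"tz": 0,"rx": 0,"ry": 0,"rz": 0},
  {"claw": 10,"tx": 0,"ty": 0,"tz": 0,"rx": 0,"ry": 0,"rz": 0},
  {"claw": 10,"tx": 0,"ty": 0,"tz": 0,"rx": 0,"ry": 0,"rz": 0},
  {"claw": 10,"tx": 0,"ty": 0,"tz": 0,"rx": 0,"ry": 0,"rz": 0},
  {"claw": 10,"tx": 0,"ty": 0,"tz": 0,"rx": 0,"ry": 0,"rz": 0},
])

```text
time_s: 3.2
tool_pos: [435.7, -335.1, 43.4]
eef_rot: [3.141, -0.001, -0.372]
contact_force: [-0.6, 2.1, 5.7]
opening: 17.2
```

```bash
python3 - <<'E'
from h import *
s=robot.sense(); print(s); c=snap('wrist','wb.png'); np.save('pics/wb_s.npy',s,allow_pickle=True)
snap('side','sb.png')
E
```

```text
{'time_s': 3.2, 'joint_pos': array([-7.99172638e-01,  2.84548296e-01,  1.87052648e+00,  1.53765835e-04,
        9.85002611e-01,  1.14313216e+00]), 'joint_vel': array([ 0.00146497, -0.00082594, -0.00056232,  0.00139767, -0.00051474,
       -0.00090713]), 'joint_efforts': array([-5.07061724e-01, -4.22552490e+01, -2.98638010e+01, -1.75942853e-01,
       -5.10737915e-01,  3.23106966e-02]), 'tool_pos': array([ 435.67451776, -335.06658282,   43.43191197]), 'eef_rot': array([ 3.14108091e+00, -1.43199081e-03, -3.71593015e-01]), 'contact_force': array([-0.57006596,  2.1491412 ,  5.72659503]), 'moment': array([0.29983354, 0.03559841, 0.02016917]), 'opening': 17.165320577739877}
```

View pics/wb.png

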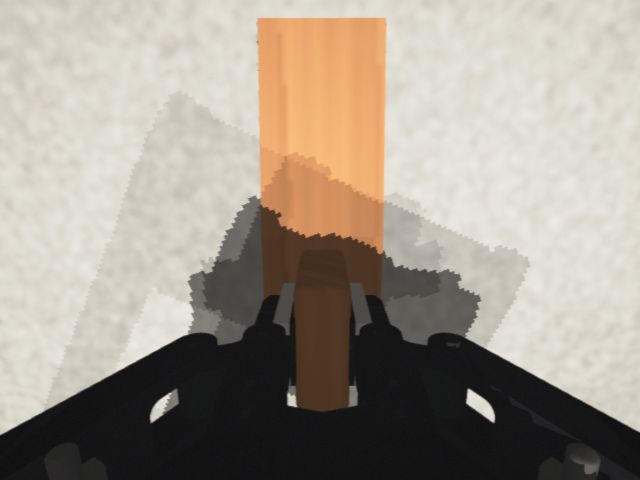

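View pics/sb.png

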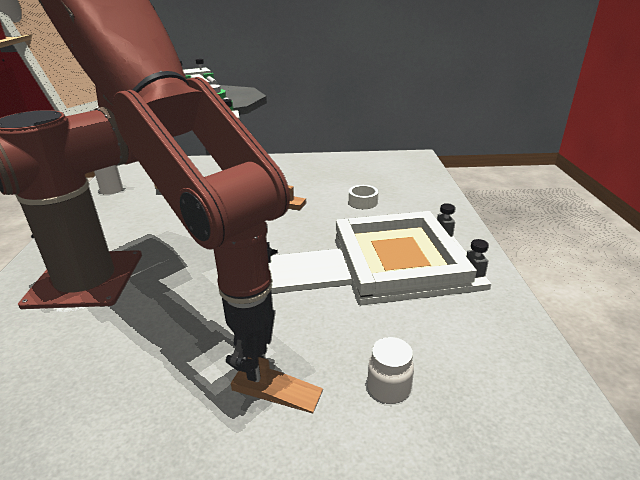

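```bash
python3 - <<'E'
from h import *
c=dict(np.load('pics/wb.npz')); s=np.load('pics/wb_s.npy',allow_pickle=True).item(); wr(c,s)
n=[onz(c,u,4) for u in [(258,18),(386,18)]]; m=np.mean(n,0)
T=R.from_euler('xyz',s['eef_rot']); print(m, np.linalg.norm(n[0]-n[1]), 'nose in tool',T.inv().apply(m-s['tool_pos']), T.inv().apply(n[0]-n[1]))
c=snap('scene','scb.png'); cs=dict(np.load('pics/sb.npz'))
cv2.imwrite('pics/scb_c.png',cv2.resize(c['image'][180:370,235:475,::-1],None,fx=3,fy=3))
cv2.imwrite('pics/sb_c.png',cs and cv2.resize(cs['image'][190:310,250:500,::-1],None,fx=3,fy=3))
E
```

```text
[ 537.50474549 -373.77061389    4.        ] 49.39371204241804 nose in tool [108.87718828  -0.93234824  39.58739169] [-1.35717315e-02 -4.93937037e+01 -2.52964210e-02]
```

View pics/scb_c.png

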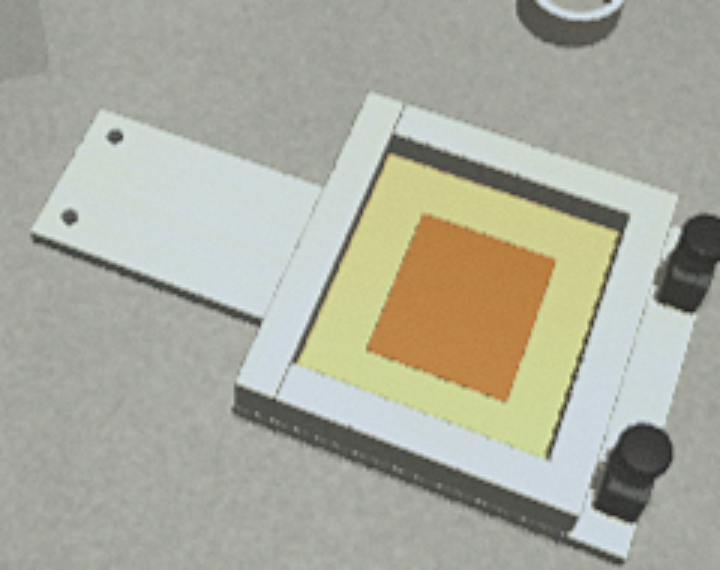

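View pics/sb_c.png

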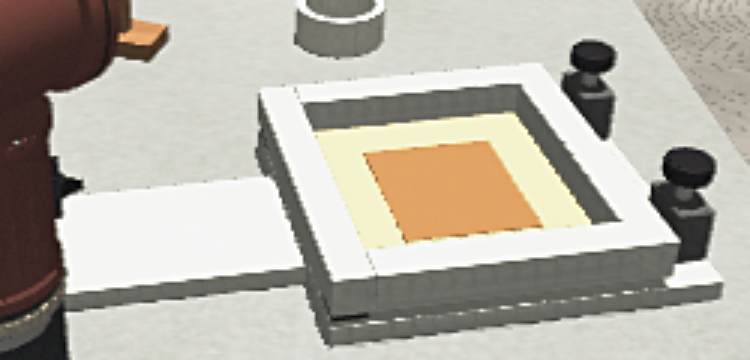

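>>> arm_command([
  {"claw": 10,"tx": 0,"ty": 0,"tz": -15,"rx": 0,"ry": 0,"rz": 0},
  {"claw": 10,"tx": 0,"ty": 0,"tz": -40,"rx": 0,"ry": 0,"rz": 0},
  {"claw": 10,"tx": 0,"ty": 0,"tz": -60,"rx": 0,"ry": 0,"rz": 0},
  {"claw": 10,"tx": -4,"ty": -15,"tz": -60,"rx": 0,"ry": 0,"rz": -1.4},
  {"claw": 10,"tx": -12,"ty": -43,"tz": -60,"rx": 0,"ry": 0,"rz": -4},
  {"claw": 10,"tx": -21,"ty": -76,"tz": -60,"rx": 0,"ry": 0,"rz": -7},
  {"claw": 10,"tx": -30,"ty": -110,"tz": -60,"rx": 0,"ry": 0,"rz": -10},
  {"claw": 10,"tx": -40,"ty": -144,"tz": -60,"rx": 0,"ry": 0,"rz": -13},
  {"claw": 10,"tx": -49,"ty": -178,"tz": -60,"rx": 0,"ry": 0,"rz": -16},
  {"claw": 10,"tx": -58,"ty": -210,"tz": -60,"rx": 0,"ry": 0,"rz": -19},
])

```text
time_s: 4.18
tool_pos: [456.1, -115.2, 101.1]
eef_rot: [-3.141, 0.002, -0.037]
contact_force: [0.5, 0.4, -1.7]
opening: 17.2
```

```bash
python3 - <<'E'
from h import *
s=robot.sense(); print(s['tool_pos'],s['eef_rot'],s['opening'],s['contact_force'])
y=s['eef_rot'][2]; d=np.array([468.7,-11.7])-s['tool_pos'][:2]
print(d@[np.cos(y),np.sin(y)], d@[np.sin(y),-np.cos(y)], np.degrees(y)-7.1)
E
```

```text
[ 456.09240542 -115.16837566  101.09433593] [-3.14061823e+00  1.63002615e-03 -3.68363295e-02] 17.192214910204374 [ 0.54493152  0.42301209 -1.74359072]
8.788508544209499 -103.86249717784224 -9.210566215155486
```

>>> arm_command([
  {"claw": 10,"tx": 3,"ty": -30,"tz": 0,"rx": 0,"ry": 0,"rz": -3},
  {"claw": 10,"tx": 6,"ty": -60,"tz": 0,"rx": 0,"ry": 0,"rz": -6},
  {"claw": 10,"tx": 8,"ty": -85,"tz": 0,"rx": 0,"ry": 0,"rz": -8},
  {"claw": 10,"tx": 9,"ty": -100,"tz": 0,"rx": 0,"ry": 0,"rz": -9.2},
  {"claw": 10,"tx": 9,"ty": -104,"tz": 0,"rx": 0,"ry": 0,"rz": -9.2},
  {"claw": 10,"tx": 9,"ty": -104,"tz": 10,"rx": 0,"ry": 0,"rz": -9.2},
  {"claw": 10,"tx": 9,"ty": -104,"tz": 20,"rx": 0,"ry": 0,"rz": -9.2},
  {"claw": 10,"tx": 9,"ty": -104,"tz": 25,"rx": 0,"ry": 0,"rz": -9.2},
  {"claw": 10,"tx": 9,"ty": -104,"tz": 25,"rx": 0,"ry": 0,"rz": -9.2},
  {"claw": 10,"tx": 9,"ty": -104,"tz": 25,"rx": 0,"ry": 0,"rz": -9.2},
])

```text
time_s: 5.02
tool_pos: [469.6, -15.0, 76.2]
eef_rot: [-3.141, 0.002, 0.119]
contact_force: [0.7, 0.3, -2.0]
opening: 17.2
```

```bash
python3 - <<'E'
from h import *
s=robot.sense(); print(s); c=snap('wrist','wc.png'); np.save('pics/wc_s.npy',s,allow_pickle=True)
snap('side','sc.png');snap('scene','scc.png')
E
```

```text
{'time_s': 5.0167, 'joint_pos': array([-2.00039286e-01,  5.56571277e-02,  2.06054632e+00, -1.07887457e-04,
        1.02758140e+00,  1.25196865e+00]), 'joint_vel': array([ 0.00312215, -0.01524495, -0.0169185 , -0.00061368,  0.00192437,
        0.000213  ]), 'joint_efforts': array([ 1.26492404e-01, -3.55193925e+01, -3.26841545e+01,  1.36794415e-02,
       -3.20674537e-02, -2.40750305e-03]), 'tool_pos': array([469.63089952, -15.04869615,  76.23756924]), 'eef_rot': array([-3.14099309e+00,  2.11062803e-03,  1.18844893e-01]), 'contact_force': array([ 0.6992543 ,  0.33811993, -2.02381598]), 'moment': array([-0.03977401,  0.06403892, -0.02564288]), 'opening': 17.20952937526217}
```

View pics/wc.png

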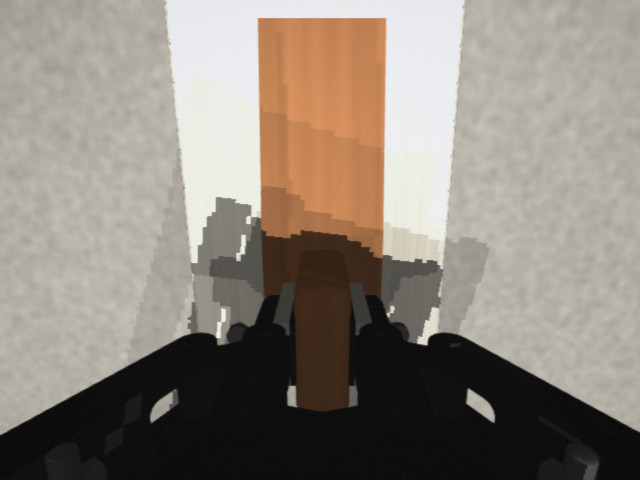

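View pics/sc.png

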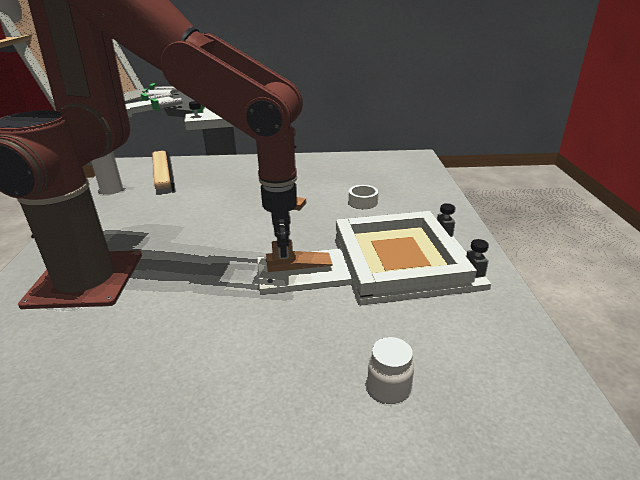

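View pics/scc.png

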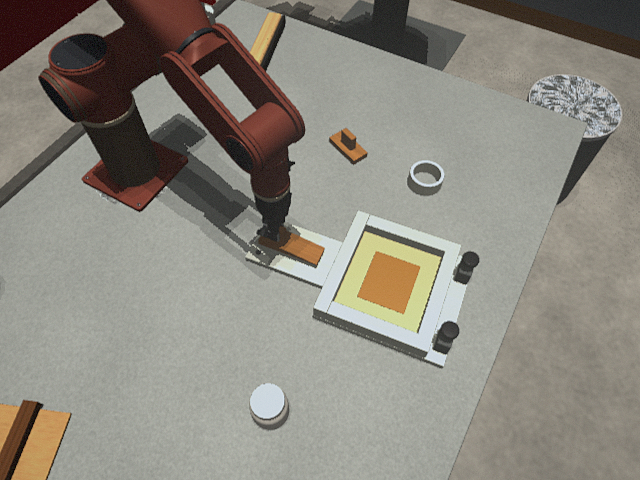

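```bash
python3 - <<'E'
from h import *
c=dict(np.load('pics/wc.npz')); s=np.load('pics/wc_s.npy',allow_pickle=True).item(); wr(c,s)
g=c['image'].astype(float).mean(2); g=cv2.GaussianBlur(g,(5,5),0)
T=R.from_euler('xyz',s['eef_rot'])
L=[];Rr=[]
for r in range(5,150,5):
    dl=np.diff(g[r]); a=130+np.argmax(dl[130:220]); b=420+np.argmin(dl[420:490])
    for X,u in((L,a+.5),(Rr,b+.5)):
        p=T.inv().apply(onz(c,(u,r),18)-s['tool_pos']); X.append(p)
for X in (L,Rr):
    X=np.array(X); k=np.polyfit(X[:,0],X[:,1],1); print(X[0].round(1),X[-1].round(1),'slope deg',np.degrees(np.arctan(k[0])),'y at 110',np.polyval(k,110), 'y at 60',np.polyval(k,60))
# nose
z=s['tool_pos'][2]-43.4+4
n=[T.inv().apply(onz(c,u,z)-s['tool_pos']) for u in [(258,18),(386,18)]];print(n)
# rail in side and scene (unoccluded)
E
```

```text
[119.4 -68.4  58. ] [ 61.5 -67.7  58.1] slope deg -0.45437241249769905 y at 110 -68.22215015558352 y at 60 -67.82562711174465
[119.4  58.5  58. ] [61.5 59.4 58.1] slope deg -0.4164215648900693 y at 110 58.971926165650274 y at 60 59.33532893350151
[array([109.32480175, -25.97393001,  39.18492355]), array([109.32608497,  23.29556079,  39.15538053])]
```

>>> arm_command([
  {"claw": 10,"tx": 0,"ty": -2.5,"tz": 0,"rx": 0,"ry": 0,"rz": -0.43},
  {"claw": 10,"tx": 0,"ty": -2.5,"tz": 5,"rx": 0,"ry": 0,"rz": -0.43},
  {"claw": 10,"tx": 0,"ty": -2.5,"tz": 9,"rx": 0,"ry": 0,"rz": -0.43},
  {"claw": 10,"tx": 0,"ty": -2.5,"tz": 12,"rx": 0,"ry": 0,"rz": -0.43},
  {"claw": 10,"tx": 0,"ty": -2.5,"tz": 14,"rx": 0,"ry": 0,"rz": -0.43},
  {"claw": 10,"tx": 0,"ty": -2.5,"tz": 14,"rx": 0,"ry": 0,"rz": -0.43},
  {"claw": 10,"tx": 0,"ty": -2.5,"tz": 14,"rx": 0,"ry": 0,"rz": -0.43},
])

```text
time_s: 5.75
tool_pos: [470.0, -11.8, 63.0]
eef_rot: [-3.141, 0.001, 0.128]
contact_force: [0.0, -0.1, -1.1]
opening: 17.0
```

>>> arm_command([
  {"claw": 10,"tx": 0,"ty": 0,"tz": 0.5,"rx": 0,"ry": 0,"rz": 0},
  {"claw": 10,"tx": 0,"ty": 0,"tz": 1,"rx": 0,"ry": 0,"rz": 0},
  {"claw": 10,"tx": 0,"ty": 0,"tz": 1,"rx": 0,"ry": 0,"rz": 0},
])

```text
time_s: 6.0
tool_pos: [470.3, -11.9, 62.4]
eef_rot: [3.142, -0.0, 0.128]
contact_force: [-0.5, 0.0, -2.7]
opening: 17.4
```

>>> arm_command([
  {"claw": 10,"tx": 0,"ty": 0,"tz": 0.5,"rx": 0,"ry": 0,"rz": 0},
  {"claw": 10,"tx": 0,"ty": 0,"tz": 1,"rx": 0,"ry": 0,"rz": 0},
  {"claw": 10,"tx": 0,"ty": 0,"tz": 1,"rx": 0,"ry": 0,"rz": 0},
])

```text
time_s: 6.25
tool_pos: [470.3, -11.9, 61.5]
eef_rot: [3.141, -0.0, 0.128]
contact_force: [-0.7, 1.2, -0.6]
opening: 17.0
```

>>> arm_command([
  {"claw": 10,"tx": 0,"ty": 0,"tz": 0.4,"rx": 0,"ry": 0,"rz": 0},
  {"claw": 10,"tx": 0,"ty": 0,"tz": 0.8,"rx": 0,"ry": 0,"rz": 0},
  {"claw": 10,"tx": 0,"ty": 0,"tz": 0.8,"rx": 0,"ry": 0,"rz": 0},
])

```text
time_s: 6.5
tool_pos: [470.4, -11.9, 61.4]
eef_rot: [3.142, 0.0, 0.128]
contact_force: [-5.2, 0.4, 8.0]
opening: 17.0
```

>>> arm_command([
  {"claw": 10,"tx": 3,"ty": 0,"tz": -0.3,"rx": 0,"ry": 0,"rz": 0},
  {"claw": 10,"tx": 8,"ty": 0,"tz": -0.3,"rx": 0,"ry": 0,"rz": 0},
  {"claw": 10,"tx": 14,"ty": 0,"tz": -0.3,"rx": 0,"ry": 0,"rz": 0},
  {"claw": 10,"tx": 20,"ty": 0,"tz": -0.3,"rx": 0,"ry": 0,"rz": 0},
  {"claw": 10,"tx": 25,"ty": 0,"tz": -0.3,"rx": 0,"ry": 0,"rz": 0},
  {"claw": 10,"tx": 28,"ty": 0,"tz": -0.3,"rx": 0,"ry": 0,"rz": 0},
  {"claw": 10,"tx": 28,"ty": 0,"tz": -0.3,"rx": 0,"ry": 0,"rz": 0},
  {"claw": 10,"tx": 28,"ty": 0,"tz": -0.3,"rx": 0,"ry": 0,"rz": 0},
])

```text
time_s: 7.17
tool_pos: [498.9, -8.4, 61.4]
eef_rot: [3.141, -0.002, 0.128]
contact_force: [0.6, -0.4, 4.1]
opening: 16.9
```

```bash
python3 - <<'E'
from h import *
s=robot.sense(); print(s); c=snap('wrist','wd.png'); np.save('pics/wd_s.npy',s,allow_pickle=True)
d=snap('side','sd.png');cv2.imwrite('pics/sd_c.png',cv2.resize(d['image'][190:310,250:500,::-1],None,fx=3,fy=3))
d=snap('scene','scd.png');cv2.imwrite('pics/scd_c.png',cv2.resize(d['image'][180:370,235:475,::-1],None,fx=3,fy=3))
E
```

```text
{'time_s': 7.1667, 'joint_pos': array([-1.75115587e-01,  1.45304942e-01,  1.99633498e+00,  1.26756053e-04,
        9.97950555e-01,  1.26765664e+00]), 'joint_vel': array([-0.00135749, -0.00337383,  0.0053709 ,  0.00068783, -0.00616698,
       -0.0008895 ]), 'joint_efforts': array([ 4.55825671e-02, -3.67878270e+01, -2.99033618e+01, -3.88471771e-02,
        1.53490347e-01,  1.39216453e-02]), 'tool_pos': array([498.94090485,  -8.42149973,  61.42601602]), 'eef_rot': array([ 3.14109676e+00, -1.94272451e-03,  1.27955980e-01]), 'contact_force': array([ 0.61151562, -0.40636791,  4.06817914]), 'moment': array([ 0.04101068, -0.01929023, -0.03404227]), 'opening': 16.949967931842032}
```

View pics/wd.png

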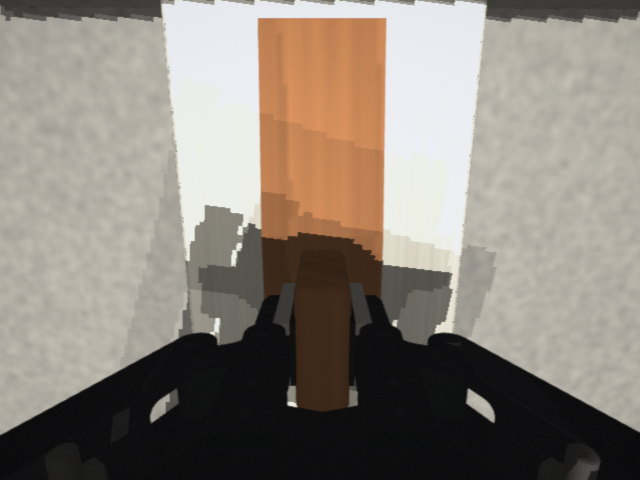

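View pics/sd_c.png

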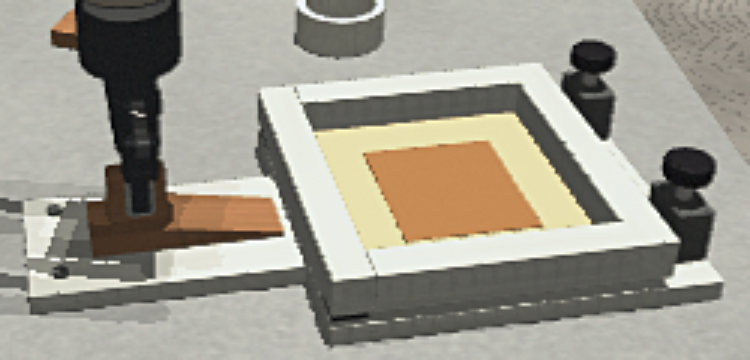

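View pics/scd_c.png

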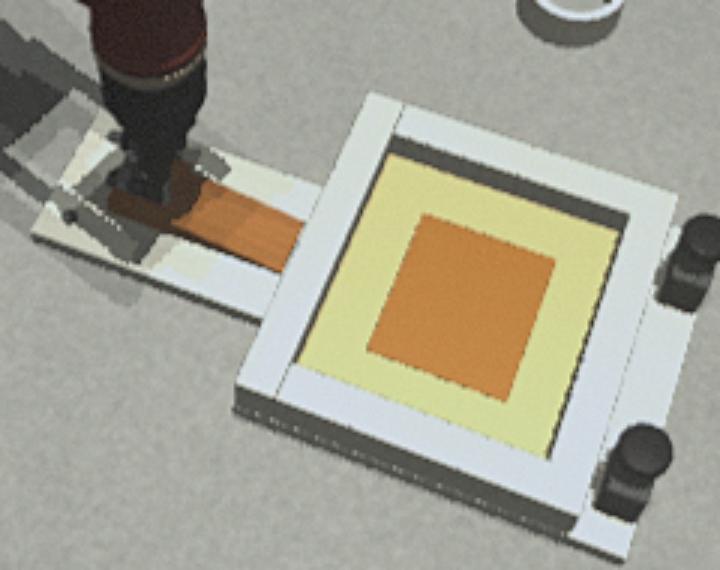

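>>> arm_command([
  {"claw": 10,"tx": 2,"ty": 0,"tz": 0,"rx": 0,"ry": 0,"rz": 0},
  {"claw": 10,"tx": 6,"ty": 0,"tz": 0,"rx": 0,"ry": 0,"rz": 0},
  {"claw": 10,"tx": 11,"ty": 0,"tz": 0,"rx": 0,"ry": 0,"rz": 0},
  {"claw": 10,"tx": 16,"ty": 0,"tz": 0,"rx": 0,"ry": 0,"rz": 0},
  {"claw": 10,"tx": 20,"ty": 0,"tz": 0,"rx": 0,"ry": 0,"rz": 0},
  {"claw": 10,"tx": 22,"ty": 0,"tz": 0,"rx": 0,"ry": 0,"rz": 0},
  {"claw": 10,"tx": 22,"ty": 0,"tz": 0,"rx": 0,"ry": 0,"rz": 0},
  {"claw": 10,"tx": 22,"ty": 0,"tz": 0,"rx": 0,"ry": 0,"rz": 0},
])

```text
time_s: 7.98
tool_pos: [519.3, -5.7, 61.4]
eef_rot: [3.141, 0.001, 0.128]
contact_force: [-4.8, -0.5, 11.4]
opening: 16.6
```

```bash
python3 - <<'E'
from h import *
s=robot.sense(); print(s); c=snap('wrist','we.png'); np.save('pics/we_s.npy',s,allow_pickle=True)
cv2.imwrite('pics/we_c.png',cv2.resize(c['image'][0:150,:,::-1],None,fx=1.25,fy=4,interpolation=cv2.INTER_CUBIC))
d=snap('side','se.png');cv2.imwrite('pics/se_c.png',cv2.resize(d['image'][190:310,250:500,::-1],None,fx=3,fy=3))
E
```

```text
{'time_s': 7.9833, 'joint_pos': array([-1.62532865e-01,  1.92325690e-01,  1.94186366e+00, -6.44467052e-04,
        1.00868645e+00,  1.28051632e+00]), 'joint_vel': array([-0.00079137, -0.00181442,  0.00173948,  0.00249954, -0.00137375,
        0.0005293 ]), 'joint_efforts': array([ 4.45206882e-01, -3.66987705e+01, -3.05332410e+01,  3.69887911e-01,
       -1.43445566e+00,  1.08951156e-02]), 'tool_pos': array([519.26022128,  -5.67333605,  61.40639403]), 'eef_rot': array([3.14143787e+00, 1.38550600e-03, 1.28090869e-01]), 'contact_force': array([-4.81083136, -0.48882961, 11.41719347]), 'moment': array([-0.12328895,  0.54794062, -0.0097698 ]), 'opening': 16.579234137764303}
```

View pics/we.png

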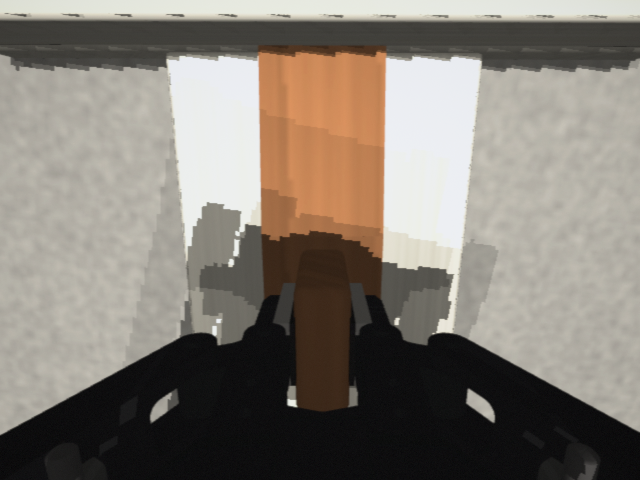

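View pics/we_c.png

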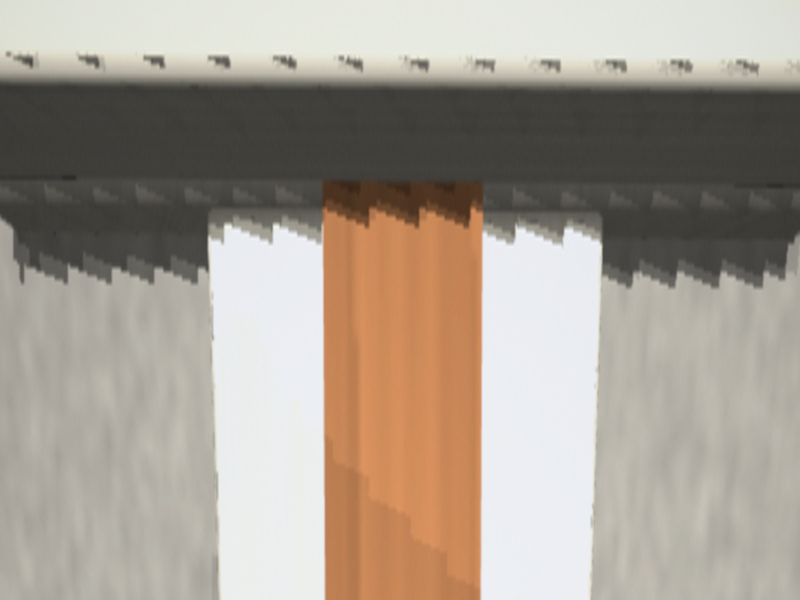

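View pics/se_c.png

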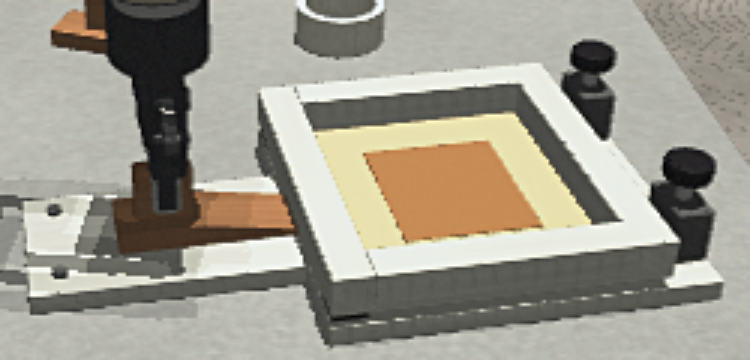

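```bash
cat > rail.py <<'E'
from h import *
def rail(n,zt=60,zb=26):
    c=dict(np.load(f'pics/{n}.npz')); s=np.load(f'pics/{n}_s.npy',allow_pickle=True).item(); wr(c,s)
    g=c['image'].astype(float).mean(2); col=np.r_[20:240,400:620]
    p=g[:,col].mean(1); d=np.diff(p); print('profile',p[5:70].round(0).tolist())
    T=R.from_euler('xyz',s['eef_rot'])
    f=lambda u,v,z:(T.inv().apply(onz(c,(u,v),z)-s['tool_pos'])).round(1)
    return f
E
python3 - <<'E'
from rail import *
f=rail('we')
for v in (20,20.8,21.5): print(v,f(100,v,60),f(540,v,60))
for v in (44,44.8,45.5): print(v,f(100,v,26),f(540,v,26))
E
```

```text
profile [226.0, 226.0, 226.0, 226.0, 226.0, 226.0, 226.0, 226.0, 222.0, 203.0, 185.0, 183.0, 184.0, 178.0, 158.0, 128.0, 96.0, 72.0, 62.0, 61.0, 62.0, 62.0, 62.0, 61.0, 61.0, 62.0, 61.0, 61.0, 61.0, 62.0, 62.0, 62.0, 61.0, 61.0, 61.0, 62.0, 62.0, 63.0, 62.0, 62.0, 68.0, 72.0, 73.0, 75.0, 75.0, 72.0, 67.0, 67.0, 72.0, 75.0, 79.0, 89.0, 98.0, 107.0, 115.0, 124.0, 128.0, 128.0, 128.0, 130.0, 133.0, 137.0, 147.0, 159.0, 172.0]
20 [ 98.5 -67.1   1.3] [98.6 63.2  1.3]
20.8 [ 98.3 -67.1   1.3] [98.4 63.3  1.3]
21.5 [ 98.1 -67.2   1.3] [98.2 63.3  1.3]
44 [ 99.4 -86.1  35.3] [99.4 81.9 35.3]
44.8 [ 99.1 -86.1  35.3] [99.1 81.9 35.3]
45.5 [ 98.9 -86.2  35.3] [98.9 82.  35.3]
```

>>> arm_command([
  {"claw": 10,"tx": 2,"ty": 0,"tz": -0.3,"rx": 0,"ry": 0,"rz": 0},
  {"claw": 10,"tx": 4,"ty": 0,"tz": -0.3,"rx": 0,"ry": 0,"rz": 0},
  {"claw": 10,"tx": 6,"ty": 0,"tz": -0.3,"rx": 0,"ry": 0,"rz": 0},
  {"claw": 10,"tx": 8,"ty": 0,"tz": -0.3,"rx": 0,"ry": 0,"rz": 0},
  {"claw": 10,"tx": 10,"ty": 0,"tz": -0.3,"rx": 0,"ry": 0,"rz": 0},
  {"claw": 10,"tx": 10,"ty": 0,"tz": -0.3,"rx": 0,"ry": 0,"rz": 0},
  {"claw": 10,"tx": 10,"ty": 0,"tz": -0.3,"rx": 0,"ry": 0,"rz": 0},
])

```text
time_s: 8.67
tool_pos: [529.1, -4.3, 61.4]
eef_rot: [-3.142, 0.001, 0.128]
contact_force: [-5.3, -0.5, 8.3]
opening: 16.9
```

>>> arm_command([
  {"claw": 10,"tx": 1.5,"ty": 0,"tz": 0,"rx": 0,"ry": 0,"rz": 0},
  {"claw": 10,"tx": 3,"ty": 0,"tz": 0,"rx": 0,"ry": 0,"rz": 0},
  {"claw": 10,"tx": 4.5,"ty": 0,"tz": 0,"rx": 0,"ry": 0,"rz": 0},
  {"claw": 10,"tx": 6,"ty": 0,"tz": 0,"rx": 0,"ry": 0,"rz": 0},
  {"claw": 10,"tx": 6,"ty": 0,"tz": 0,"rx": 0,"ry": 0,"rz": 0},
  {"claw": 10,"tx": 6,"ty": 0,"tz": 0,"rx": 0,"ry": 0,"rz": 0},
])

```text
time_s: 9.17
tool_pos: [532.9, -3.8, 61.4]
eef_rot: [-3.141, 0.006, 0.128]
contact_force: [-14.9, -2.3, 18.1]
opening: 17.4
```

>>> arm_command([
  {"claw": 10,"tx": 1.5,"ty": 0,"tz": 0,"rx": 0,"ry": 0,"rz": 0},
  {"claw": 10,"tx": 3,"ty": 0,"tz": 0,"rx": 0,"ry": 0,"rz": 0},
  {"claw": 10,"tx": 4.5,"ty": 0,"tz": 0,"rx": 0,"ry": 0,"rz": 0},
  {"claw": 10,"tx": 6,"ty": 0,"tz": 0,"rx": 0,"ry": 0,"rz": 0},
  {"claw": 10,"tx": 6,"ty": 0,"tz": 0,"rx": 0,"ry": 0,"rz": 0},
  {"claw": 10,"tx": 6,"ty": 0,"tz": 0,"rx": 0,"ry": 0,"rz": 0},
])

```text
time_s: 9.67
tool_pos: [537.8, -3.0, 61.4]
eef_rot: [-3.141, 0.009, 0.128]
contact_force: [-21.3, -1.9, 23.2]
opening: 17.2
```

```bash
python3 - <<'E'
from rail import *
s=robot.sense(); print(s); np.save('pics/wf_s.npy',s,allow_pickle=True); c=snap('wrist','wf.png')
cv2.imwrite('pics/wf_c.png',cv2.resize(c['image'][0:150,:,::-1],None,fx=1.25,fy=4,interpolation=cv2.INTER_CUBIC))
f=rail('wf')
d=snap('side','sf.png');cv2.imwrite('pics/sf_c.png',cv2.resize(d['image'][190:310,250:500,::-1],None,fx=3,fy=3))
E
```

```text
{'time_s': 9.6667, 'joint_pos': array([-0.15121858,  0.23729631,  1.88790217, -0.00221321,  1.0250796 ,
        1.29228426]), 'joint_vel': array([ 0.00067002,  0.00151442,  0.00143478, -0.00024082, -0.00136231,
       -0.00103126]), 'joint_efforts': array([ 1.49533946e+00, -3.57440722e+01, -3.44256663e+01,  1.35185815e+00,
       -5.27059168e+00, -1.87425833e-02]), 'tool_pos': array([537.76103155,  -3.04412824,  61.398508  ]), 'eef_rot': array([-3.14101371,  0.00886911,  0.12845299]), 'contact_force': array([-21.32606676,  -1.90214451,  23.24150732]), 'moment': array([-0.35642165,  2.13424343, -0.05450394]), 'opening': 17.17063885618029}
profile [227.0, 227.0, 227.0, 227.0, 226.0, 226.0, 226.0, 227.0, 227.0, 227.0, 227.0, 227.0, 227.0, 227.0, 227.0, 228.0, 228.0, 228.0, 228.0, 228.0, 228.0, 228.0, 229.0, 229.0, 229.0, 229.0, 229.0, 229.0, 229.0, 229.0, 229.0, 229.0, 229.0, 229.0, 229.0, 229.0, 230.0, 230.0, 230.0, 230.0, 230.0, 230.0, 230.0, 230.0, 230.0, 229.0, 229.0, 229.0, 229.0, 230.0, 230.0, 230.0, 230.0, 230.0, 230.0, 230.0, 230.0, 230.0, 230.0, 230.0, 230.0, 230.0, 230.0, 230.0, 230.0]
```

View pics/wf_c.png

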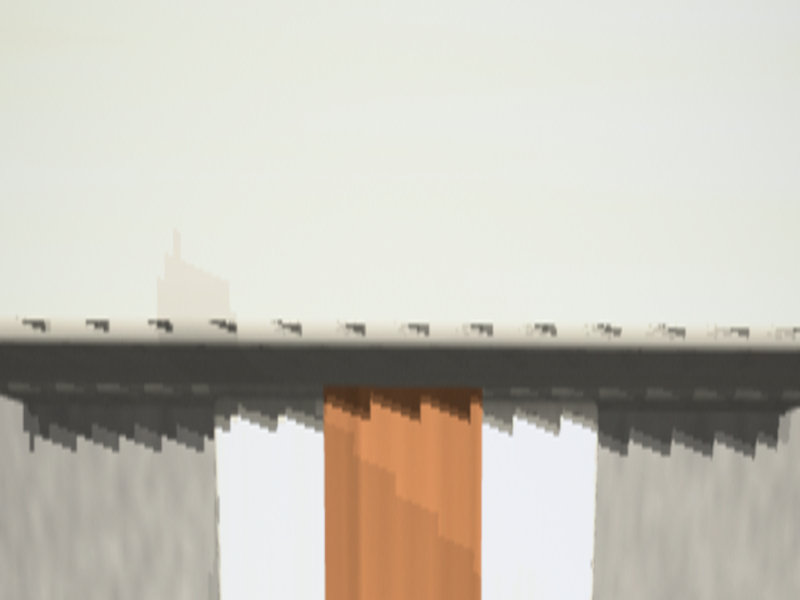

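View pics/sf_c.png

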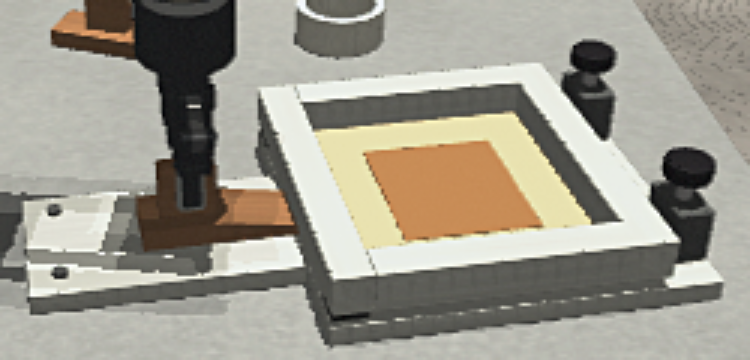

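>>> arm_command([
  {"claw": 10,"tx": 1,"ty": 0,"tz": -0.6,"rx": 0,"ry": 0,"rz": 0},
  {"claw": 10,"tx": 2,"ty": 0,"tz": -1.2,"rx": 0,"ry": 0,"rz": 0},
  {"claw": 10,"tx": 3,"ty": 0,"tz": -1.2,"rx": 0,"ry": 0,"rz": 0},
  {"claw": 10,"tx": 4,"ty": 0,"tz": -1.2,"rx": 0,"ry": 0,"rz": 0},
  {"claw": 10,"tx": 4,"ty": 0,"tz": -1.2,"rx": 0,"ry": 0,"rz": 0},
  {"claw": 10,"tx": 4,"ty": 0,"tz": -1.2,"rx": 0,"ry": 0,"rz": 0},
])

```text
time_s: 10.27
tool_pos: [541.7, -2.3, 61.5]
eef_rot: [-3.141, 0.008, 0.128]
contact_force: [-14.7, -2.5, 12.7]
opening: 17.1
```

```bash
python3 - <<'E'
from rail import *
s=robot.sense(); print(s['tool_pos'],s['eef_rot'],s['contact_force'],s['moment'])
E
```

```text
[541.748359    -2.30685245  61.49775802] [-3.14062735  0.00839752  0.12824687] [-14.69228095  -2.46562245  12.69448666] [-0.25120599  1.42958336 -0.0423638 ]
```

>>> arm_command([
  {"claw": 10,"tx": 1.5,"ty": 0,"tz": -0.3,"rx": 0,"ry": 0,"rz": 0},
  {"claw": 10,"tx": 3,"ty": 0,"tz": -0.5,"rx": 0,"ry": 0,"rz": 0},
  {"claw": 10,"tx": 4.5,"ty": 0,"tz": -0.5,"rx": 0,"ry": 0,"rz": 0},
  {"claw": 10,"tx": 6,"ty": 0,"tz": -0.5,"rx": 0,"ry": 0,"rz": 0},
  {"claw": 10,"tx": 7.5,"ty": 0,"tz": -0.5,"rx": 0,"ry": 0,"rz": 0},
  {"claw": 10,"tx": 9,"ty": 0,"tz": -0.5,"rx": 0,"ry": 0,"rz": 0},
  {"claw": 10,"tx": 9,"ty": 0,"tz": -0.5,"rx": 0,"ry": 0,"rz": 0},
  {"claw": 10,"tx": 9,"ty": 0,"tz": -0.5,"rx": 0,"ry": 0,"rz": 0},
])

```text
time_s: 10.93
tool_pos: [550.8, -1.0, 61.6]
eef_rot: [-3.14, 0.008, 0.128]
contact_force: [-12.7, -1.3, 8.5]
opening: 17.0
```

```bash
python3 - <<'E'
from rail import *
s=robot.sense(); print(s); np.save('pics/wg_s.npy',s,allow_pickle=True); c=snap('wrist','wg.png')
cv2.imwrite('pics/wg_c.png',cv2.resize(c['image'][60:210,:,::-1],None,fx=1.25,fy=4,interpolation=cv2.INTER_CUBIC))
d=snap('side','sg.png')
e=dict(np.load('pics/sb.npz'))
for n,x in(('sg_c',d),('sb_c2',e)): cv2.imwrite(f'pics/{n}.png',cv2.resize(x['image'][205:315,325:425,::-1],None,fx=5,fy=5,interpolation=cv2.INTER_CUBIC))
E
```

```text
{'time_s': 10.9333, 'joint_pos': array([-1.44424795e-01,  2.64178340e-01,  1.85432690e+00, -1.24941425e-03,
        1.03115335e+00,  1.29874766e+00]), 'joint_vel': array([ 0.00122415, -0.00071808,  0.00344029,  0.0008307 , -0.00216212,
       -0.00043607]), 'joint_efforts': array([ 7.53370766e-01, -4.25573230e+01, -3.56778860e+01,  7.63231684e-01,
       -3.10294323e+00, -2.78570347e-03]), 'tool_pos': array([550.80258243,  -1.02362091,  61.59081608]), 'eef_rot': array([-3.14045261,  0.00805624,  0.12827477]), 'contact_force': array([-12.72282161,  -1.28481608,   8.53801587]), 'moment': array([-0.20468901,  1.1529628 ,  0.02100884]), 'opening': 17.039588270891798}
```

View pics/wg_c.png

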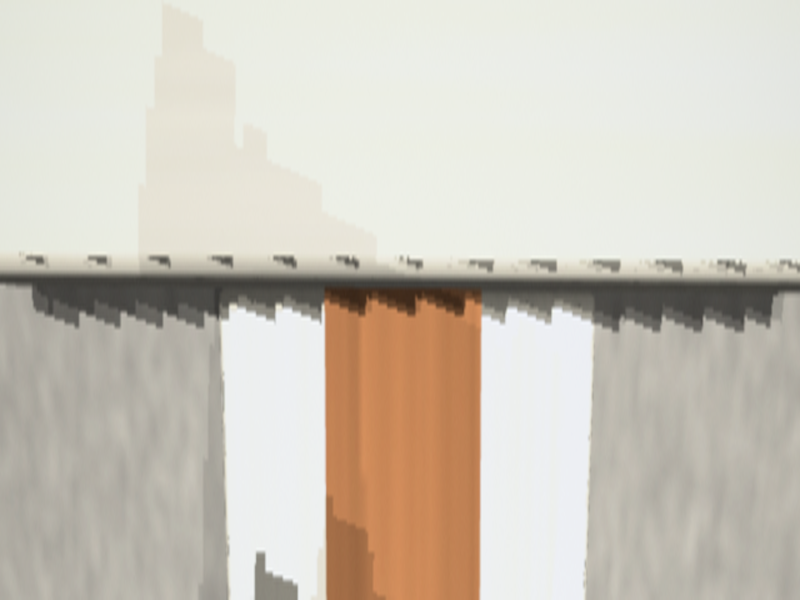

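View pics/sg_c.png

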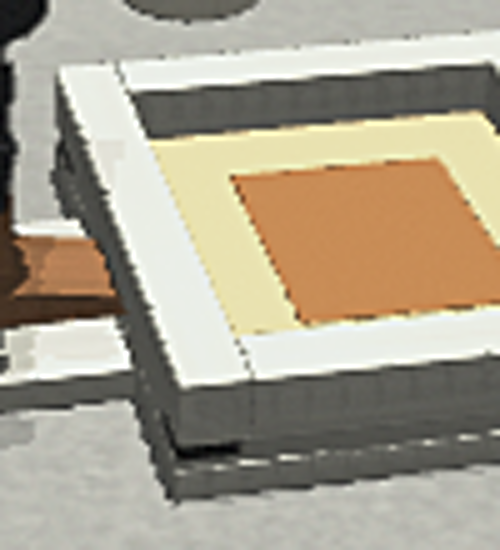

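View pics/sb_c2.png

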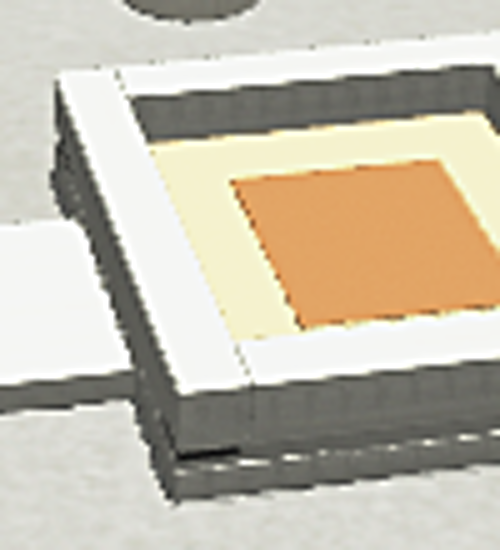

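```bash
cat > lift.py <<'E'
from h import *
def shift(a,b,box):
    x0,y0,x1,y1=box
    A,B=[cv2.cvtColor(i,cv2.COLOR_RGB2GRAY)[y0:y1,x0:x1].astype(np.float32) for i in(a,b)]
    A=(A-A.mean())/A.std();B=(B-B.mean())/B.std()
    W=np.eye(2,3,dtype=np.float32)
    cc,W=cv2.findTransformECC(A,B,W,cv2.MOTION_TRANSLATION,(3,200,1e-6),None,3)
    return W[:,2],cc
def lift(side,scene):
    for n,ref,new,pts in(('side','sb',side,[(631,-120,60),(613,20,60),(604,120,60)]),('scene','scb',scene,[(631,-120,60),(618,-10,60),(604,120,60)])):
        a=dict(np.load(f'pics/{ref}.npz'));b=dict(np.load(f'pics/{new}.npz'))
        for p in pts:
            p=np.array(p,float); u=proj(a,p+[10,0,0]); v=proj(a,p+[10,0,1])-u
            x,y=u.round().astype(int); 
            try: s,cc=shift(a['image'],b['image'],(x-16,y-14,x+17,y+15))
            except Exception as e: print(n,p,'fail');continue
            print(n,p,'shift',s.round(2),'per mm',v.round(2),'lift',(s@v/(v@v)).round(2),'cc',round(cc,3))
E
python3 - <<'E'
from lift import *
snap('scene','scg.png'); lift('sg','scg')
E
```

```text
side [ 631. -120.   60.] shift [ 0.11 -0.74] per mm [ 0.01 -0.38] lift 1.94 cc 0.984
side [613.  20.  60.] shift [ 0.2  -0.97] per mm [ 0.01 -0.36] lift 2.73 cc 0.91
side [604. 120.  60.] shift [0.97 0.04] per mm [ 0.   -0.34] lift -0.1 cc 0.831
scene [ 631. -120.   60.] shift [ 0.18 -0.48] per mm [-0.   -0.19] lift 2.49 cc 0.995
scene [618. -10.  60.] fail
scene [604. 120.  60.] shift [ 0.2  -0.59] per mm [ 0.03 -0.23] lift 2.56 cc 0.995
```

```bash
cat >> lift.py <<'E'
def edge(img,cols,r0,r1):
    g=img.astype(float).mean(2); out=[]
    for c in cols:
        p=g[r0:r1,c]; hi=np.median(np.sort(p)[-4:]); lo=np.median(np.sort(p)[:6]); m=(hi+lo)/2
        i=np.where((p[:-1]>=m)&(p[1:]<m))[0]
        out.append(r0+i[0]+(p[i[0]]-m)/(p[i[0]]-p[i[0]+1]) if len(i) else np.nan)
    return np.array(out)
def lift2(new,ref='sb'):
    a=dict(np.load(f'pics/{ref}.npz'));b=dict(np.load(f'pics/{new}.npz'))
    cols=np.arange(362,384); A=edge(a['image'],cols,272,294);B=edge(b['image'],cols,272,294)
    print((A-B).round(2).tolist()); print('mean px',np.nanmean(A-B),'mm',np.nanmean(A-B)/.39)
E
python3 - <<'E'
from lift import *
lift2('sg'); lift2('sf'); lift2('se')
a=dict(np.load('pics/sb.npz'));print(proj(a,[640,-132,60]),proj(a,[640,-132,61]),proj(a,[660,-130,60]),proj(a,[660,-130,61]))
E
```

```text
[1.41, 1.62, 1.15, 1.13, 1.03, 0.99, 1.01, 1.05, 1.12, 1.23, 9.53, 7.28, 4.67, 1.05, 1.0, 0.98, 1.02, 1.07, 1.1, 1.1, 0.98, 0.93]
mean px 1.9292558121257302 mm 4.946809774681359
[0.83, 0.75, 0.23, 0.14, 0.05, 0.03, 0.1, 0.3, 0.77, 0.77, 8.55, 5.96, 3.84, 0.29, 0.06, 0.09, 0.31, 0.76, 0.77, 0.72, 0.17, 0.06]
mean px 1.1611342574815275 mm 2.9772673268757117
[0.1, 0.16, 0.06, 0.01, -0.0, -0.02, -0.01, 0.02, 0.07, 0.12, 8.23, 5.57, 3.02, 0.24, -0.02, -0.0, 0.03, 0.07, 0.13, 0.2, 0.03, -0.01]
mean px 0.8188099392053929 mm 2.0995126646292124
[362.85965843 283.00169265] [362.87464574 282.61652329] [372.29732817 282.08309728] [372.3174619  281.69837628]
```

>>> arm_command([
  {"claw": 10,"tx": 1.5,"ty": 0,"tz": 0,"rx": 0,"ry": 0,"rz": 0},
  {"claw": 10,"tx": 3,"ty": 0,"tz": 0,"rx": 0,"ry": 0,"rz": 0},
  {"claw": 10,"tx": 4.5,"ty": 0,"tz": 0,"rx": 0,"ry": 0,"rz": 0},
  {"claw": 10,"tx": 5.7,"ty": 0,"tz": 0,"rx": 0,"ry": 0,"rz": 0},
  {"claw": 10,"tx": 5.7,"ty": 0,"tz": 0,"rx": 0,"ry": 0,"rz": 0},
  {"claw": 10,"tx": 5.7,"ty": 0,"tz": 0,"rx": 0,"ry": 0,"rz": 0},
  {"claw": 10,"tx": 5.7,"ty": 0,"tz": 0,"rx": 0,"ry": 0,"rz": 0},
])

```text
time_s: 11.67
tool_pos: [556.5, -0.3, 61.6]
eef_rot: [-3.14, 0.008, 0.128]
contact_force: [-13.1, -2.1, 8.6]
opening: 17.2
```

```bash
python3 - <<'E'
from lift import *
s=robot.sense(); print(s); np.save('pics/wh_s.npy',s,allow_pickle=True); c=snap('wrist','wh.png')
d=snap('side','sh.png'); snap('scene','sch.png'); lift2('sh')
a=dict(np.load('pics/sb.npz'));cols=np.array([*range(364,372),*range(376,384)])
for n in('sg','sh'):
  b=dict(np.load(f'pics/{n}.npz')); print(n,np.median(edge(a['image'],cols,272,294)-edge(b['image'],cols,272,294))/.385*262/235)
t=s['tool_pos'][:2]-np.array([519.26,-5.67]); print('nose in',109.3-98.7+np.linalg.norm(t),110.3-98.7+np.linalg.norm(t))
cv2.imwrite('pics/sh_c.png',cv2.resize(d['image'][190:310,250:500,::-1],None,fx=3,fy=3))
E
```

```text
{'time_s': 11.6667, 'joint_pos': array([-1.41637701e-01,  2.76038396e-01,  1.83945471e+00, -1.20335315e-03,
        1.03400160e+00,  1.30151215e+00]), 'joint_vel': array([ 1.65986476e-04, -1.05584630e-03,  7.53190863e-04,  9.76301155e-04,
        1.11638146e-03,  8.08310702e-05]), 'joint_efforts': array([ 7.21163023e-01, -4.32605839e+01, -3.57560742e+01,  7.39618577e-01,
       -3.08462463e+00, -1.62977376e-03]), 'tool_pos': array([ 5.56495746e+02, -2.88094150e-01,  6.16155338e+01]), 'eef_rot': array([-3.1404824 ,  0.00789139,  0.12827032]), 'contact_force': array([-13.14049709,  -2.08088015,   8.56022005]), 'moment': array([-0.24631437,  1.21709915, -0.00750618]), 'opening': 17.179201218354645}
[1.93, 1.81, 1.28, 1.18, 1.14, 1.17, 1.32, 1.78, 1.86, 1.88, 9.77, 7.71, 5.04, 2.35, 1.18, 1.14, 1.36, 1.77, 1.78, 1.67, 1.16, 1.05]
mean px 2.3337926115306815 mm 5.984083619309439
sg 3.010999564317237
sh 3.765062702898676
nose in 48.22267481367893 49.22267481367893
```

View pics/sh_c.png

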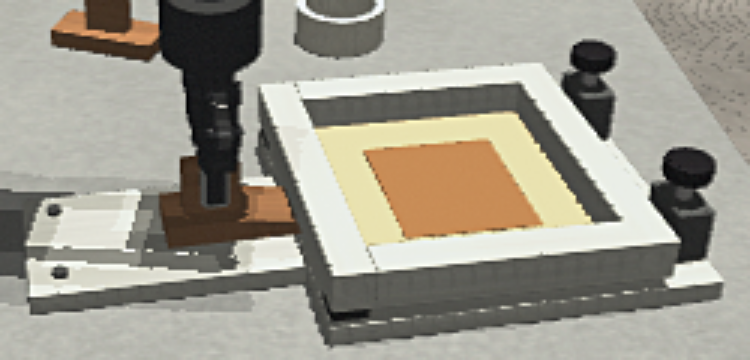

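View pics/wh.png

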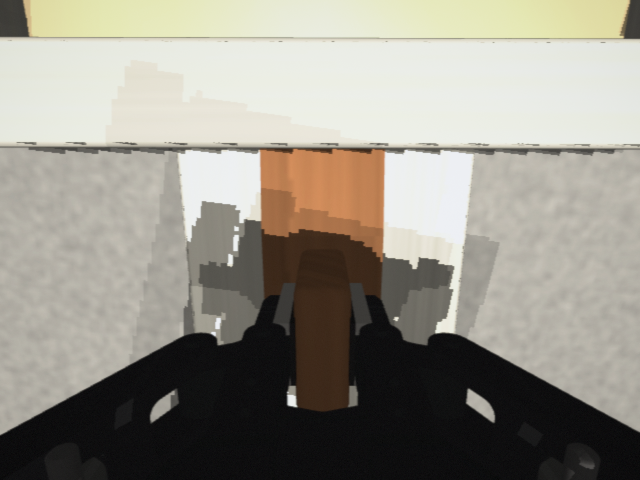

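View pics/sch.png

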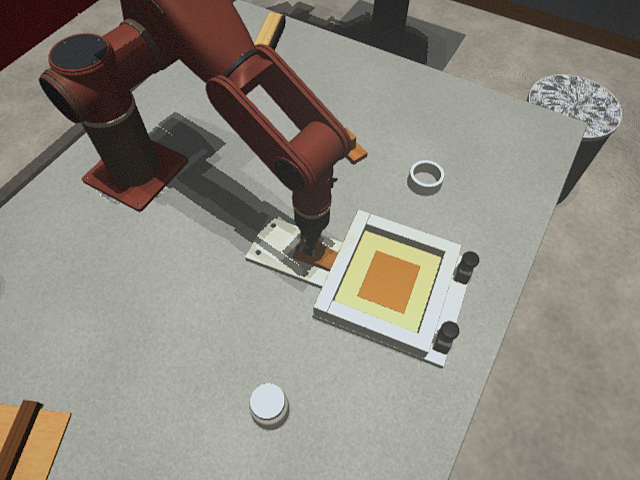

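>>> arm_command([
  {"claw": 10,"tx": 0,"ty": 0,"tz": 0,"rx": 0,"ry": 0,"rz": 0},
  {"claw": 10,"tx": 0,"ty": 0,"tz": 0,"rx": 0,"ry": 0,"rz": 0},
  {"claw": 10,"tx": 0,"ty": 0,"tz": 0,"rx": 0,"ry": 0,"rz": 0},
  {"claw": 10,"tx": 0,"ty": 0,"tz": 0,"rx": 0,"ry": 0,"rz": 0},
  {"claw": 10,"tx": 0,"ty": 0,"tz": 0,"rx": 0,"ry": 0,"rz": 0},
  {"claw": 10,"tx": 0,"ty": 0,"tz": 0,"rx": 0,"ry": 0,"rz": 0},
])

```text
time_s: 12.32
tool_pos: [556.5, -0.3, 61.6]
eef_rot: [-3.14, 0.008, 0.128]
contact_force: [-12.4, -1.1, 8.6]
opening: 16.8
```

```bash
python3 - <<'E'
from lift import *
s=robot.sense(); print(s['tool_pos'],s['eef_rot'],s['contact_force'],s['opening'])
snap('side','si.png')
a=dict(np.load('pics/sb.npz'));cols=np.array([*range(364,372),*range(376,384)])
for n in('sg','sh','si'):
  b=dict(np.load(f'pics/{n}.npz')); q=edge(a['image'],cols,272,294)-edge(b['image'],cols,272,294); print(n,np.median(q)/.385*262/235,np.mean(q)/.385*262/235)
E
```

```text
[ 5.56456410e+02 -2.75192221e-01  6.15773496e+01] [-3.14044261  0.0079542   0.12823963] [-12.38012464  -1.10693654   8.56142327] 16.79271136709743
sg 3.010999564317237 3.0564524843967473
sh 3.765062702898676 4.113126141744611
si 3.761027311420869 4.111028772262242
```

Stable, with about 4 mm of lift. Handing in.

```bash
python3 -c "
from workcell import robot
print(robot.close_job())"
```

```text
the job is handed in; nothing more can be done
None
```

The wedge is under the middle of the near rail and has lifted it by about 4 mm. The arm is still gripping the fin and holding it there. I handed the job in at about 12.4 s on the robot's clock.

I took the wedge by its fin at 80 N, set it on the base's arm, squared it to the arm's edges and slid it under the rail in small steps.

**Last checks:**
- **Lift:** the rail's edge in the side camera gave 3.8 mm by median and 4.1 mm by mean. Nose travel from the wrist camera put the nose 48.2 to 49.2 mm past the rail, which means 4.0 to 4.2 mm.
- **Stability:** in the last hold before handing in, the pose and lift did not change. The steady load was about 12 N of push and 8.6 N of downward press.
- **Other objects:** in the last pictures the tub and tape looked unmoved, and the part of the other block not hidden by the arm did too. I checked this by eye only.

**Disagreements:**
- **Lift by image matching:** at the step where the edge method gave 3.0 mm, image-patch matching gave 1.9 to 2.7 mm. One patch gave no lift and one failed. I did not use these, as the patches include still background.
- **Push force:** it peaked at about 21 N while I was pressing down too hard. It fell to 13–15 N after I eased off.
- **Tilt and centring:** the tool ended pitched about 0.5° nose-down. The wedge may sit up to about 2 mm off the arm's centre line.

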